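# Lock the drawer tiers with the spring clip

## Robot

A 6-joint arm with a two-finger parallel gripper is mounted at the origin on the work surface. World frame = base frame: x ahead of the robot, y to its left, z up, the work surface at z = 0. Lengths are in mm, angles in rad, forces in N, time in s.
With the tool pointing down it reaches from about 400 to 825 mm from the base axis. Payload 7 kg.
Tool frame: the origin (TCP) lies at the very end of the fingers, on their centre line; the grasp point (between the pads) lies 19 mm behind it; z points along the fingers, y is the direction in which the jaws open and shut (so a half turn about z gives the same grasp; the last joint's range is limited). The gripper opens to 88 mm and grips with 3 to 60 N. Pads are 19 mm wide; open, the fingers measure 130 mm over their backs; the gripper's body (78 mm by 193 mm) begins 47 mm behind the grasp point.
Start: joints at [-1.008, 0.359, 0.012, 0, -1.224, -0.288], TCP at [183.138, -649.658, 226.561] pointing down, gripper open.
Joint ranges: [-3.07, 3.07], [-1.43, 2.12], [-1.02, 1.25], [-3.03, 1.67], [-3.05, -0], [-3.03, 3.03]. Speed limits (rad/s): [2.39, 2.39, 3.01, 3.14, 3.14, 3.14].

## Interface

Orientations are given as a unit quaternion [x, y, z, w].
In Python, from plant import bot gives the robot as it stands. Calls block until the motion is done:
- bot.move_ptp(position, orientation): joint-space move of the TCP to a pose.
- bot.line_to(position, velocity=150, ori=None): straight line of the TCP; ori=None keeps the orientation; velocity is the mean speed in mm/s.
- bot.move_joints(angles): joint-space move.
- bot.move_gripper(opening, force=None): finger opening in mm; force is the grip in N (None keeps the last); returns when the fingers have stopped.
- bot.pause(seconds).
- bot.solve_ik(position, orientation): joint angles nearest the present ones, or None.
- bot.read_state(): the state.
- bot.camera(name): name is "side" or "top"; returns the picture (384x512x3 uint8, red, green, blue); there is no depth.
- bot.get_calibration(name): a dict with "fx", "fy", "cx", "cy" (pixels), "distortion" ([k1, k2, p1, p2, k3] as OpenCV has them; the pictures are not rectified), "view" (4x4, takes a point from world to camera coordinates). Camera axes: x right, y up, looking along -z (the intrinsics and any distortion apply to the point x, -y, -z); pixel columns grow to the right and rows downward; lengths in mm; the calibration is good to about 2 mm. A picture is of the moment at which its call begins. get_calibration takes no time and is no camera call.
A pose or a line that the arm cannot do raises bot.Unreachable and nothing moves.
- bot.close_job(): hands the job in, once; it reports no verdict.
The state is a dict: "t": time; "joint_pos": joint angles; "qvel": joint speeds; "tau": joint torques, N m; "tcp_pos": TCP position; "eef_rot": TCP orientation; "contact_force": force on the tool from outside, world axes, zero at the start; "moment": the same for the moment, N m; "width": finger opening in mm.
Only numpy, scipy, OpenCV 4.12 (cv2) and the standard library are available. Lean on these libraries where they do the work, as an engineer would, in place of code of your own. Each camera call takes 0.05 s, during which the arm holds its last target.

## Task

Take the yellow spring clip from the table, hold it flat and slide it, mouth first and from the front (drawer-pull) side, under the head of the steel rod on top of the blue drawer unit, and push it straight on until it snaps fully home around the rod's neck. The clip overstrains easily: feel for the snap, stop pushing as soon as it is home, never force it or press the hand on the unit, then let go and leave the clip lying flat on the rod's collar. Leave the other things on the table where they are.

Things in the scene. Friction and masses are not known exactly. Their poses are not given: they have to be found in the camera images.
- clip: Loose yellow plastic spring clip with orange jaws, 35 to 60 g, 61 mm long, lying flat. Origin: underside, centre of the pocket that takes the rod's neck; +x out of the open mouth, z up. Flat part 6 mm thick: heel at x -16 to -8.5, y +-13 mm, and two sprung jaws beside the pocket (inner faces y +-9, outer +-13). Home, the heel's face at x = -8.5 stops against the neck.
- jaw_left (a joint): Outward bending of the clip's +y jaw, rad: 0 closed (as found and once snapped home), about 0.12 while the neck passes the nibs. Spring 1.06 N m/rad, pivot at x -12, y 11 mm of the clip.
- jaw_right (a joint): The same for the -y jaw.
- unit: Blue plastic drawer unit of three stacked tiers, fixed, 180 (x) by 170 (y) by 141 mm high; origin under its centre, front (-x, white drawer pulls) towards the robot. On its roof a white round boss, 104 mm across, 12 mm high, with a dark slot along x from which a steel tie rod stands. Rod, above the boss: collar 52 mm across up to 6 mm, neck 16 mm across up to 17, head 24 mm across up to 26 mm.
- boss (a point): Centre of the boss's top face: 25 mm in front (-x) of the unit's centre, 153 mm above its underside; axes as the unit. The rod is clamped rigidly on the unit's centre line (y 0), but anywhere within 22 mm either way of this point along the unit's x: its own place is not measured. Home, the clip lies on the collar, 6 mm above the boss, between collar and head (11 mm gap), its x along the unit's +x.
- eraser: Red eraser, 52 x 22 x 13 mm, loose; origin under its centre. Leave alone.
- opener: Steel bottle opener lying flat, 108 x 34 x 4 mm, long along x; origin near its middle. Leave alone.
- pencil: Wooden pencil, 180 mm long (x), 7 mm thick, lying on the clipboard. Leave alone.
- cup: Clear plastic cup, 72 mm across, 95 mm high; origin under its centre. Leave alone.
- clipboard: Grey clipboard with a steel clip, 310 x 225 mm, to the right. Leave alone.
- mug: White mug, 80 mm across, 90 mm high, to the left. Leave alone.
- jar: Amber jar with a red cap, 64 mm across, 100 mm high, to the left. Leave alone.
- tab (a point): Top centre of the clip's upright yellow grip tab: 28 mm behind (-x) the clip's origin, 34 mm above its underside. The tab is 24 mm long (x -40 to -16 of the clip), 12 mm thick (y +-6) and reaches down to the underside; pinch it across y. Axes as the clip.
- mouth (a point): Middle of the mouth, 9 mm ahead (+x) of the clip's origin, 3 mm up, between two round nibs (r 3.5 mm, at y +-9: gap 11 mm). Flared tips lead in, to x 21, y +-18.5. Pushed onto the neck the clip resists with a peak of 8 to 16 N, from where the neck is 16 mm to 9 mm ahead of the origin; then it snaps, resists little, until the heel meets the neck and force climbs steeply. Over 25 N overstrains it.
There are look-alikes about, which are no part of the job. Of the things that look like the clip, the smallest one is meant.

How it is judged:
By the outcome, as a careful person would: the job done as asked, in the order asked, and still so for the second after the job is handed in, with the robot touching nothing.
It also fails if it takes over 43 s, if anything falls off the work surface, if the arm or the gripper's body presses on something with over 40 N, if the wrist force passes 120 N, or if a joint passes its speed limit or range.

## Working session

There is one attempt and no reset: what is moved stays moved. The work goes in short steps, each a Python script; the robot and the scene stay as the last script left them, time stands still between calls to the robot, and variables do not carry over. Pictures are saved under pics/ and viewed, and the job is handed in when it is done.

```bash
ls; mkdir -p pics; python3 - <<'E'
from plant import bot
import cv2
for n in("side","top"):
    im=bot.camera(n); cv2.imwrite(f"pics/{n}0.png",im[:,:,::-1])
    c=bot.get_calibration(n); print(n,c)
s=bot.read_state(); print(s)
E
```

```text
pics
side {'fx': 429.4226960831516, 'fy': 429.4226960831516, 'cx': 252.60105114837685, 'cy': 187.42150331003958, 'distortion': array([-0.02059655,  0.        ,  0.        ,  0.        ,  0.        ]), 'view': array([[ 9.97267588e-01, -7.24994515e-02,  1.41840548e-02,
        -5.57730724e+02],
       [ 4.60002190e-02,  7.59667518e-01,  6.48682698e-01,
        -1.15669291e+02],
       [-5.78043055e-02, -6.46257760e-01,  7.60926784e-01,
        -1.25991809e+03],
       [ 0.00000000e+00,  0.00000000e+00,  0.00000000e+00,
         1.00000000e+00]])}
top {'fx': 432.30972303016205, 'fy': 432.30972303016205, 'cx': 254.88951031685156, 'cy': 194.19292309724102, 'distortion': array([-0.08466884,  0.        ,  0.        ,  0.        ,  0.        ]), 'view': array([[ 6.24809786e-03, -9.99975240e-01,  3.23724753e-03,
         2.22785621e+01],
       [ 9.98494369e-01,  6.41520777e-03,  5.44778849e-02,
        -5.82520359e+02],
       [-5.44973037e-02,  2.89199028e-03,  9.98509730e-01,
        -1.64344425e+03],
       [ 0.00000000e+00,  0.00000000e+00,  0.00000000e+00,
         1.00000000e+00]])}
{'t': 0.1, 'joint_pos': array([-1.00790610e+00,  3.59313600e-01,  1.11171214e-02, -3.27820844e-04,
       -1.22412004e+00, -2.88128183e-01]), 'qvel': array([ 0.00112598, -0.00158669,  0.00221039,  0.00227377,  0.00070484,
       -0.00069858]), 'tau': array([-2.32154953e-04, -5.84166241e+01,  2.93752742e+01,  7.01554790e+00,
        1.02176439e-02, -8.39091194e-05]), 'tcp_pos': array([ 183.00365947, -649.23419306,  225.69947195]), 'eef_rot': array([-1.36893958e-01,  9.90585404e-01,  7.55935681e-04, -1.73382855e-04]), 'contact_force': array([-0.41755684,  0.08926349, -0.71215018]), 'moment': array([ 0.00186073,  0.03006431, -0.06014722]), 'width': 88.28592457337018}
```

View pics/side0.png

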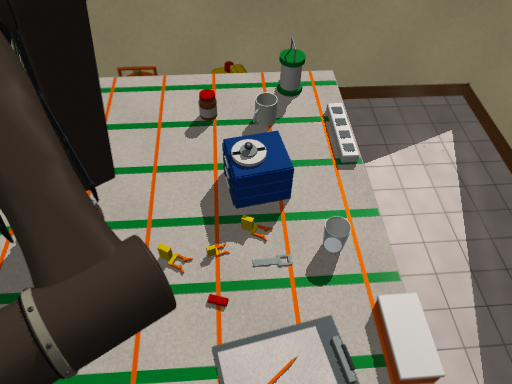

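View pics/top0.png

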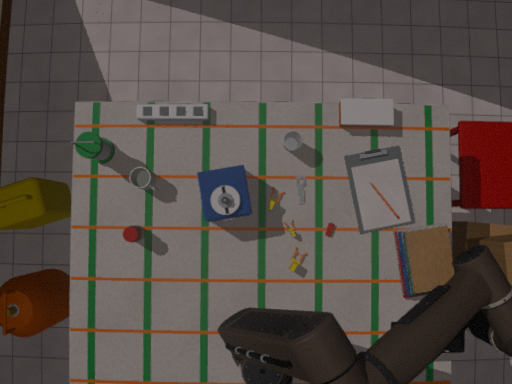

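The side view shows three yellow clips, at (253,226), (217,250) and (171,257). The middle one looks smallest, and it sits at about (290,229) in the top view. The unit is at (225,195) in the top view. I'll zoom in next.

```bash
cat > h.py <<'E'
import numpy as np, cv2
from plant import bot
def K(c): return np.array([[c['fx'],0,c['cx']],[0,c['fy'],c['cy']],[0,0,1.]])
F=np.diag([1.,-1,-1])
def ray(n,px):
    c=bot.get_calibration(n); p=cv2.undistortPoints(np.array(px,float).reshape(-1,1,2),K(c),c['distortion']).reshape(-1,2)
    V=c['view']; d=np.c_[p,np.ones(len(p))]@F@V[:3,:3]   # F cam->gl ; R^T
    return -V[:3,:3].T@V[:3,3], d/np.linalg.norm(d,axis=1)[:,None]
def plane(n,px,z):
    o,d=ray(n,px); return o+d*((z-o[2])/d[:,2])[:,None]
def proj(n,P):
    c=bot.get_calibration(n);V=c['view'].copy(); V=np.diag([1,-1,-1,1.])@V
    r,_=cv2.Rodrigues(V[:3,:3]); return cv2.projectPoints(np.array(P,float).reshape(-1,1,3),r,V[:3,3],K(c),c['distortion'])[0].reshape(-1,2)
def tri(ps,pt):
    o1,d1=ray('side',[ps]);o2,d2=ray('top',[pt]);d1=d1[0];d2=d2[0]
    t=np.linalg.lstsq(np.c_[d1,-d2],o2-o1,rcond=None)[0]
    a=o1+t[0]*d1;b=o2+t[1]*d2; return (a+b)/2,np.linalg.norm(a-b)
E
python3 - <<'E'
import cv2
from h import *
t=cv2.imread('pics/top0.png');s=cv2.imread('pics/side0.png')
cv2.imwrite('pics/t1.png',cv2.resize(t[180:280,190:320],None,fx=6,fy=6,interpolation=cv2.INTER_CUBIC)) # x off190,y180
cv2.imwrite('pics/s1.png',cv2.resize(s[125:275,150:300],None,fx=4,fy=4,interpolation=cv2.INTER_CUBIC))
for n,im in(('top',t),('side',s)):
    hsv=cv2.cvtColor(im,cv2.COLOR_BGR2HSV)
    for nm,lo,hi in(('yel',(22,140,90),(34,255,255)),('ora',(3,140,90),(17,255,255))):
        m=cv2.inRange(hsv,lo,hi); 
        N,l,st,ce=cv2.connectedComponentsWithStats(m)
        for i in range(1,N):
            x,y=ce[i]
            if 150<x<330 and 180<y<290 and st[i,4]>5: print(n,nm,ce[i].round(1),st[i])
E
```

```text
top yel [271.5 204. ] [269 200   7  10  41]
top yel [292.  231.7] [289 228   6   9  31]
top yel [293.7 264.4] [290 258  10  14  74]
top ora [279.5 195.9] [277 192   7   9  19]
top ora [286.  227.8] [283 224   8   7  18]
top ora [188.4 227.7] [142 226 100   4 222]
top ora [312.1 228.7] [295 227  34   4  79]
top ora [264.5 228.2] [258 228  13   2  15]
top ora [276.7 228.5] [272 228  10   2  19]
top ora [294.9 252.9] [292 248   6  10  15]
top ora [302.5 256.9] [300 253   7  10  17]
top ora [233.4 279.9] [ 71 277 330   6 845]
side yel [247.8 223.3] [241 215  17  20 169]
side yel [151.  222.5] [151 220   1   6   6]
side yel [166.  253.2] [158 244  19  21 192]
side yel [211.7 248.8] [206 245  12  11  54]
side yel [220. 285.] [220 282   1   7   7]
side ora [216.  190.1] [213 118  17 137 551]
side ora [284.2 227.5] [279 200  12  54 222]
side ora [264.3 227.5] [257 224  16   8  48]
side ora [259.9 235.7] [253 233  14   8  49]
side ora [184.1 257.9] [177 254  16   8  50]
side ora [217.3 274.9] [215 255   6  42 189]
side ora [177.3 266.9] [170 263  14  10  55]
```

View pics/t1.png

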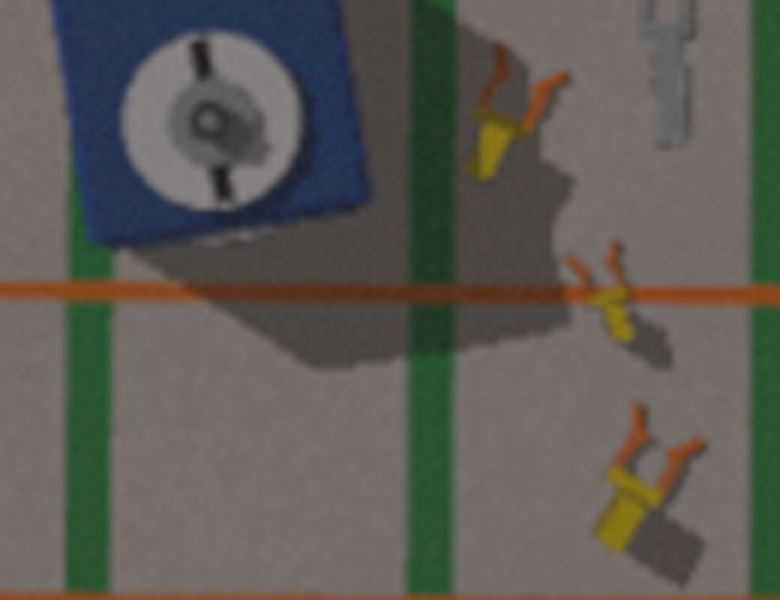

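View pics/s1.png

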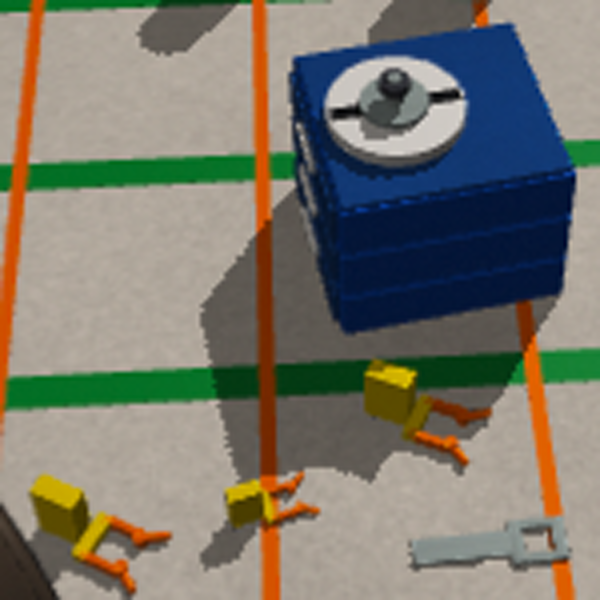

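The middle clip in the top crop is clearly the smallest, with its tab end at about (622,340) and its tips at (568,258) and (616,242). Its mouth points up and to the left. I'll measure it and the unit at higher zoom.

```bash
python3 - <<'E'
import cv2
from h import *
t=cv2.imread('pics/top0.png');s=cv2.imread('pics/side0.png')
a=cv2.resize(t[218:243,278:306],None,fx=14,fy=14,interpolation=cv2.INTER_CUBIC)
b=cv2.resize(s[238:263,200:233],None,fx=12,fy=12,interpolation=cv2.INTER_CUBIC)
H=max(a.shape[0],b.shape[0]); f=np.zeros((H,a.shape[1]+b.shape[1],3),np.uint8)
f[:a.shape[0],:a.shape[1]]=a; f[:b.shape[0],a.shape[1]:]=b; print(a.shape,b.shape)
cv2.imwrite('pics/clip.png',f)
cv2.imwrite('pics/unit_t.png',cv2.resize(t[160:228,190:262],None,fx=8,fy=8,interpolation=cv2.INTER_CUBIC))
cv2.imwrite('pics/unit_s.png',cv2.resize(s[128:210,218:298],None,fx=7,fy=7,interpolation=cv2.INTER_CUBIC))
E
```

```text
(350, 392, 3) (300, 396, 3)
```

View pics/clip.png

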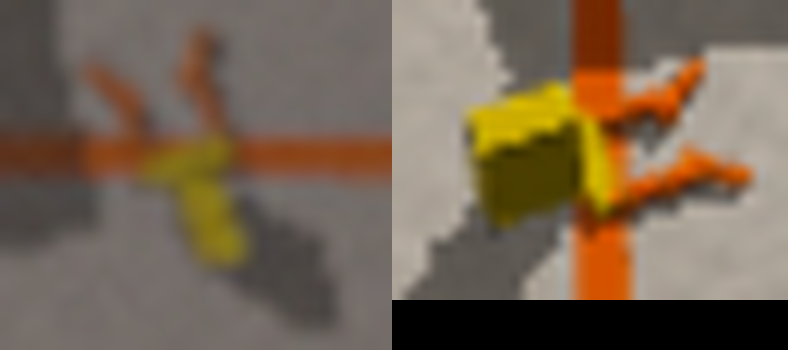

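View pics/unit_t.png

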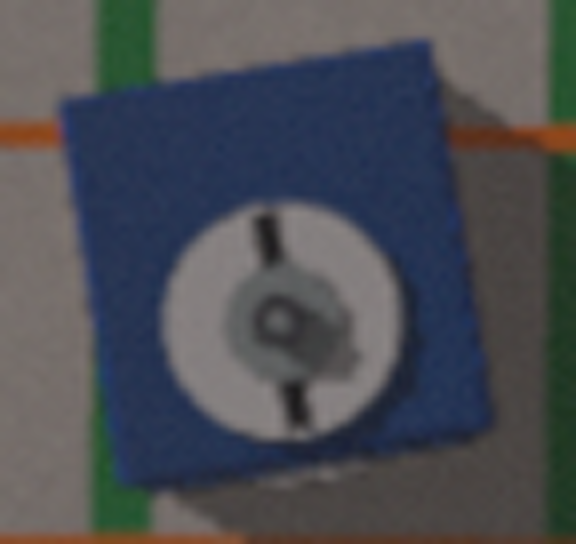

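View pics/unit_s.png

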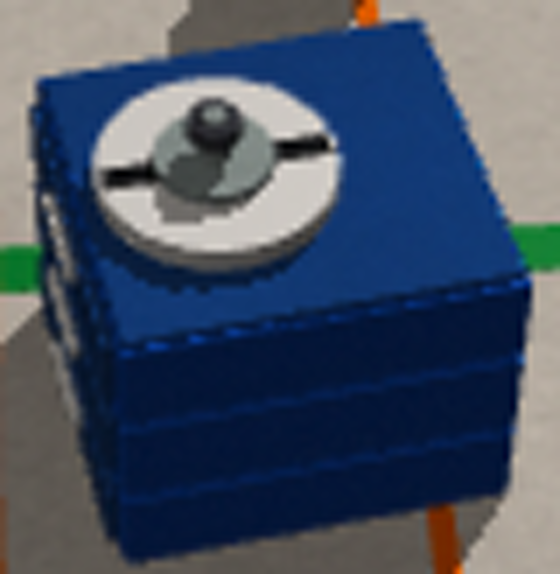

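```bash
python3 - <<'E'
from h import *
def up(p,f,x0,y0): return (np.array(p,float)+.5)/f-.5+[x0,y0]
np.set_printoptions(precision=1,suppress=True)
T=lambda p:up(p,14,278,218); S=lambda p:up(np.array(p,float)-[392,0],12,200,238)
print('tab',tri(S([525,117]),T([213,220])))
print('tabtop z34 top',plane('top',T([[213,220]]),34),'side',plane('side',S([[525,117]]),34))
tt=plane('top',T([[92,70],[203,36]]),5); ts=plane('side',S([[698,65],[743,175]]),5)
print('tips',tt,ts)
he=plane('top',T([[148,172],[230,150]]),6); print('heel y ends',he)
print('side tab corners',plane('side',S([[470,112],[560,85],[582,118],[490,152]]),34))
U=lambda p:up(p,8,190,160); V=lambda p:up(p,7,218,128)
c1=plane('top',U([[62,103],[430,40],[492,425],[122,488]]),141); c2=plane('side',V([[40,80],[420,22],[530,280],[118,350]]),141)
print(c1,c1.mean(0));print(c2,c2.mean(0))
# order top: backleft, backright, frontright, frontleft ; side: frontleft, backleft, backright, frontright
c2=c2[[1,2,3,0]]
for c in(c1,c2):
    dx=(c[0]+c[1]-c[2]-c[3])/2; dy=(c[0]+c[3]-c[1]-c[2])/2
    print('len',np.linalg.norm(dx),np.linalg.norm(dy),'yaw',np.degrees(np.arctan2(dx[1],dx[0])),np.degrees(np.arctan2(-dy[0],dy[1])))
print('boss',plane('top',U([[283,321]]),153),plane('side',V([[216,165]]),153))
print('slot',plane('top',U([[264,215],[300,425]]),153),plane('side',V([[105,180],[328,143]]),153))
print('head',plane('top',U([[280,321]]),179),plane('side',V([[214,110]]),179),tri(V([214,110])[:],U([280,321])))
print('collar',plane('top',U([[285,322]]),159),plane('side',V([[214,158]]),159))
E
```

```text
tab (array([ 434.1, -118.4,   31.4]), np.float64(0.18598887204758763))
tabtop z34 top [[ 434.3 -118.2   34. ]] side [[ 434.2 -120.    34. ]]
tips [[ 474.3  -87.3    5. ]
 [ 483.8 -117.9    5. ]] [[ 473.8  -89.5    5. ]
 [ 483.3 -120.6    5. ]]
heel y ends [[ 446.4 -102.8    6. ]
 [ 452.5 -125.3    6. ]]
side tab corners [[ 421.6 -117.9   34. ]
 [ 442.3 -111.9   34. ]
 [ 447.2 -121.1   34. ]
 [ 426.1 -128.9   34. ]]
[[651.8 231.9 141. ]
 [681.   68.2 141. ]
 [509.9  39.5 141. ]
 [480.9 203.  141. ]] [580.9 135.7 141. ]
[[482.  196.9 141. ]
 [651.5 224.7 141. ]
 [679.3  65.9 141. ]
 [508.8  37.5 141. ]] [580.4 131.2 141. ]
len 173.44268890125645 166.1913933836795 yaw 9.570803393015686 10.07172793051496
len 172.3204906006058 161.41545507051447 yaw 9.383451146486893 9.742679216048359
boss [[554.8 131.6 153. ]] [[554.1 128.  153. ]]
slot [[601.5 140.5 153. ]
 [509.2 123.7 153. ]] [[507.4 121.9 153. ]
 [602.2 138.4 153. ]]
head [[553.8 131.2 179. ]] [[553.5 134.  179. ]] (array([553.5, 131. , 181.9]), np.float64(0.33442110630852895))
collar [[554.2 130.4 159. ]] [[553.1 126.1 159. ]]
```

The measurements are consistent:
- **Tab:** about (434,-119), with the two views within 2 mm of each other, and clip yaw about 17.5°.
- **Unit:** yaw about 9.8°.
- **Rod:** about (553.5,131), which lies on the unit's centre line.

Now I'll grasp the clip.

```bash
cat >> h.py <<'E'
def q(deg):
    f=np.radians(90+deg/2); return [np.cos(f),np.sin(f),0,0]
def st(tag=''):
    s=bot.read_state(); print(tag,'t',round(s['t'],2),s['tcp_pos'].round(2),'F',s['contact_force'].round(2),'M',s['moment'].round(2),'w',round(s['width'],2),flush=True); return s
E
python3 - <<'E'
from h import *
y=17.5;d=np.array([np.cos(np.radians(y)),np.sin(np.radians(y))])
p=np.array([434.3,-119.0])-1.3*d
bot.move_ptp([*p,110],q(y)); st('above')
bot.move_gripper(44,20)
bot.line_to([*p,25],120); s=st('low')
e=s['tcp_pos']-[*p,25]; print(e)
cv2.imwrite('pics/pre_t.png',cv2.resize(bot.camera('top')[200:260,260:330,::-1],None,fx=8,fy=8,interpolation=cv2.INTER_CUBIC))
cv2.imwrite('pics/pre_s.png',cv2.resize(bot.camera('side')[200:290,160:280,::-1],None,fx=6,fy=6,interpolation=cv2.INTER_CUBIC))
E
```

```text
above t 2.24 [ 433.31 -119.82  110.13] F [ 0.75  0.14 -0.09] M [0.   0.01 0.02] w 87.87
low t 4.0 [ 433.49 -119.36   25.41] F [-0.03  0.67  0.52] M [ 0.02  0.   -0.02] w 43.92
[0.42776826 0.02725842 0.41344684]
```

View pics/pre_s.png

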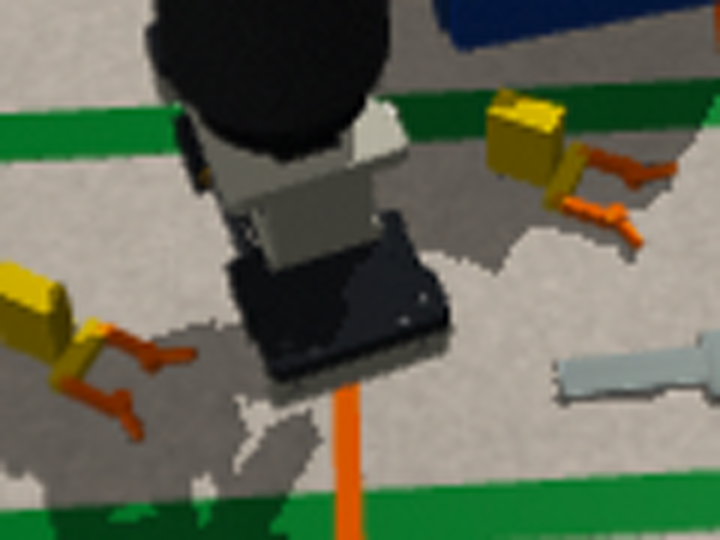

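View pics/pre_t.png

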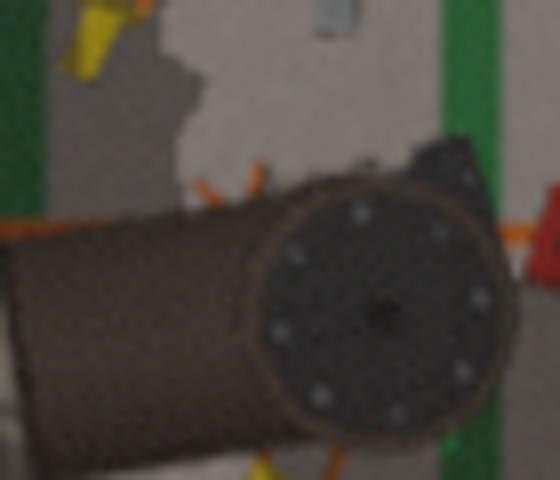

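The wrist hides the clip in the side view. In the top view its tips still show ahead of the hand at (205,190) and (260,180), as expected. I'll carry on with the grasp.

```bash
python3 - <<'E'
from h import *
y=17.5;d=np.array([np.cos(np.radians(y)),np.sin(np.radians(y))])
p=np.array([434.3,-119.0])-1.3*d
bot.line_to([*p,7],60); st('down')
bot.move_gripper(0,40); st('grip')
bot.line_to([*p,90],150); st('up')
for i in range(5): st()
U=9.8;u=np.array([np.cos(np.radians(U)),np.sin(np.radians(U))])
rod=np.array([553.5,131.0])
# mouth pre-pose: origin 60mm in front of rod; tcp 29.3 behind the origin
g=rod-(60+29.3)*u
bot.move_ptp([*g,230],q(U)); st('pre')
cv2.imwrite('pics/h_t.png',cv2.resize(bot.camera('top')[150:250,190:290,::-1],None,fx=6,fy=6,interpolation=cv2.INTER_CUBIC))
cv2.imwrite('pics/h_s.png',cv2.resize(bot.camera('side')[80:180,180:300,::-1],None,fx=6,fy=6,interpolation=cv2.INTER_CUBIC))
E
```

```text
down t 4.55 [ 432.86 -119.45    6.8 ] F [-0.12 -0.18  0.54] M [ 0.04 -0.07  0.05] w 43.83
grip t 5.17 [ 433.13 -119.37    7.12] F [-0.13 -0.    2.86] M [ 0.2   0.18 -0.01] w 11.86
up t 5.88 [ 432.47 -119.39   89.37] F [-1.18  0.43 -0.58] M [0.02 0.05 0.03] w 11.73
 t 5.88 [ 432.47 -119.39   89.37] F [-1.18  0.43 -0.58] M [0.02 0.05 0.03] w 11.73
 t 5.88 [ 432.47 -119.39   89.37] F [-1.18  0.43 -0.58] M [0.02 0.05 0.03] w 11.73
 t 5.88 [ 432.47 -119.39   89.37] F [-1.18  0.43 -0.58] M [0.02 0.05 0.03] w 11.73
 t 5.88 [ 432.47 -119.39   89.37] F [-1.18  0.43 -0.58] M [0.02 0.05 0.03] w 11.73
 t 5.88 [ 432.47 -119.39   89.37] F [-1.18  0.43 -0.58] M [0.02 0.05 0.03] w 11.73
pre t 6.94 [464.9  115.06 228.69] F [ 0.36 -0.43 -1.11] M [-0.05 -0.02  0.01] w 11.8
```

View pics/h_s.png

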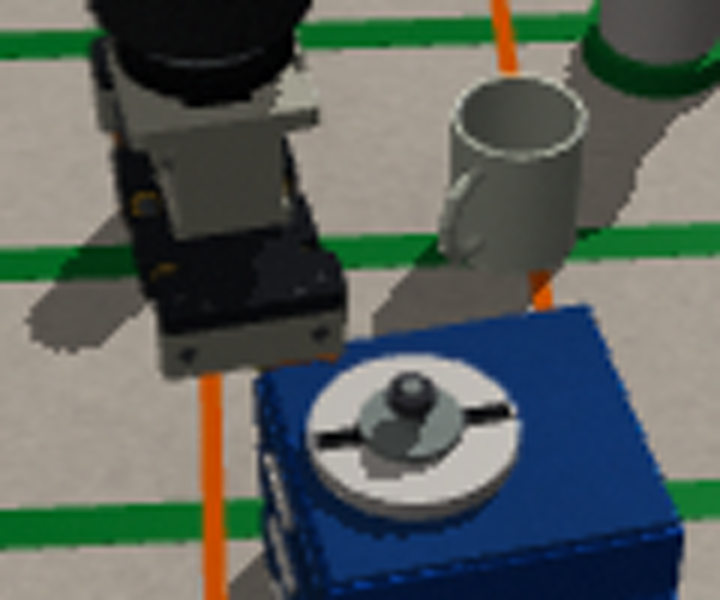

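View pics/h_t.png

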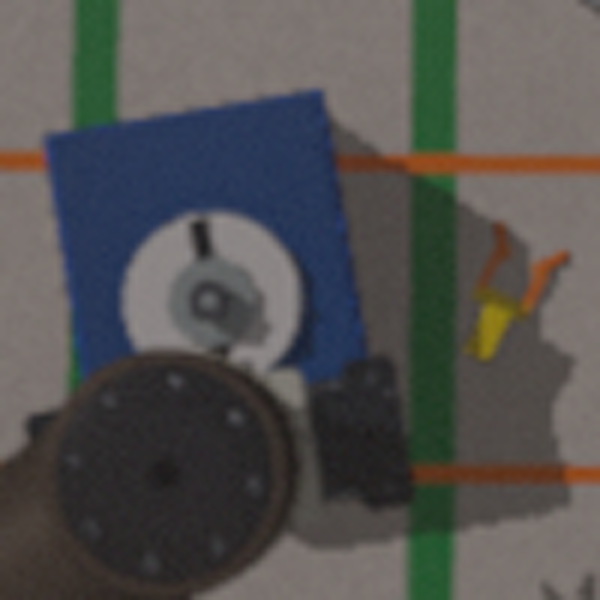

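The hand hides most of the held clip in both views, with a little orange showing at (320,358) in the side view. The grip width of 11.8 mm matches the 12 mm tab. I'll go down to insertion height in front of the rod, checking the averaged readings and taking a picture.

```bash
cat >> h.py <<'E'
U=9.8;u=np.array([np.cos(np.radians(U)),np.sin(np.radians(U))]);v=np.array([-u[1],u[0]])
rod=np.array([553.5,131.0])
def pos(s,lat=0,z=168.5): return [*(rod-(s+29.3)*u+lat*v),z]
def avg(n=4,dt=.04):
    P=[];Fo=[]
    for i in range(n):
        bot.pause(dt); s=bot.read_state(); P.append(s['tcp_pos']);Fo.append(np.r_[s['contact_force'],s['moment']])
    p=np.mean(P,0);f=np.mean(Fo,0); r=p[:2]-rod
    return s['t'],-(r@u)-29.3,r@v,p[2],f[:2]@u,f[:2]@v,f[2],f[3:]
E
python3 - <<'E'
from h import *
np.set_printoptions(precision=2,suppress=True)
bot.line_to(pos(60),100); print(np.r_[avg(8)[:7]])
bot.line_to(pos(32),60); print(np.r_[avg(8)[:7]])
print(bot.read_state()['eef_rot'], q(U))
cv2.imwrite('pics/i_t.png',cv2.resize(bot.camera('top')[150:250,190:290,::-1],None,fx=6,fy=6,interpolation=cv2.INTER_CUBIC))
cv2.imwrite('pics/i_s.png',cv2.resize(bot.camera('side')[120:190,200:290,::-1],None,fx=8,fy=8,interpolation=cv2.INTER_CUBIC))
E
```

```text
[  8.14  59.62   0.13 169.1   -0.12   0.38  -0.46]
[  9.09  32.22  -0.06 168.47  -0.02  -0.07  -0.29]
[-0.09  1.    0.    0.  ] [np.float64(-0.08541692313736764), np.float64(0.9963452961909064), 0, 0]
```

View pics/i_s.png

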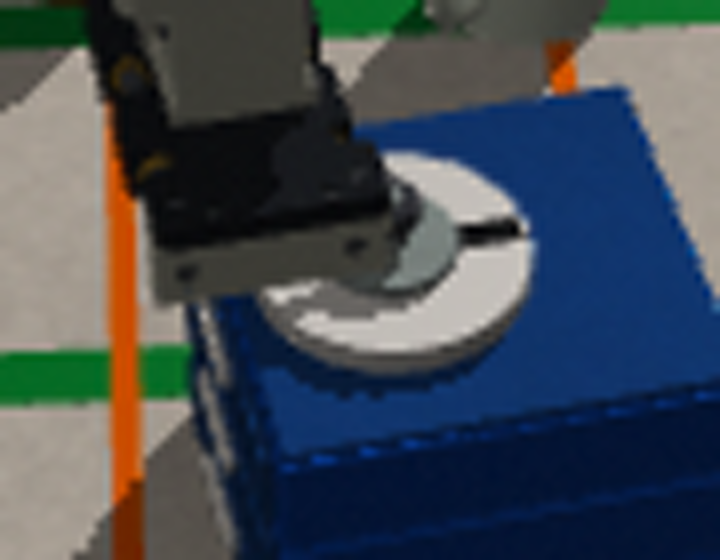

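View pics/i_t.png

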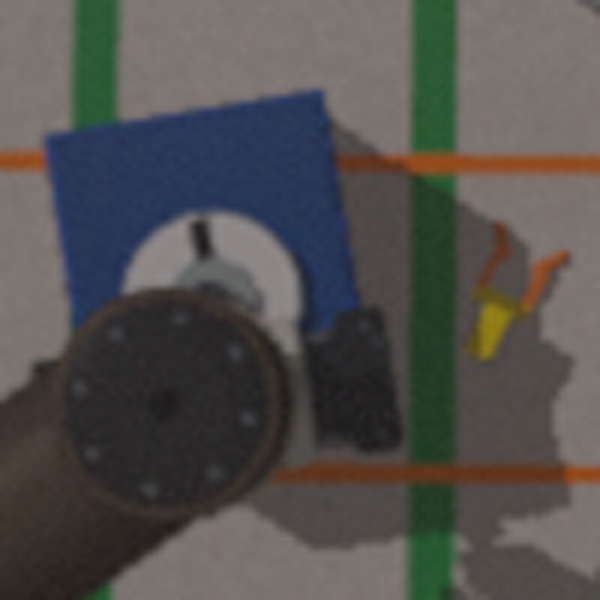

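The side view shows the hand in front of the rod and clear of it, at about the planned height. Averaged readings are on target, so I'll advance while watching the force.

```bash
cat > push.py <<'E'
from h import *
import sys
np.set_printoptions(precision=2,suppress=True)
a,b,step,lat,z,lim=map(float,sys.argv[1:7])
s=a
while s>=b-1e-9:
    bot.line_to(pos(s,lat,z),20)
    r=avg(3,.02); print('cmd %.1f'%s,np.r_[r[:7]],r[7],flush=True)
    if r[4]<-lim or abs(r[5])>6 or abs(r[6])>6: print('STOP'); break
    s-=step
E
python3 push.py 30 15 1.5 0 168.0 5
```

```text
cmd 30.0 [  9.49  29.94   0.01 167.95  -0.19   0.39  -0.47] [-0.03  0.    0.02]
cmd 28.5 [  9.79  28.45  -0.01 167.97   0.11  -0.38  -0.51] [-0.01  0.03 -0.02]
cmd 27.0 [ 10.09  26.96  -0.01 167.99   0.41   0.    -1.06] [0.   0.01 0.  ]
cmd 25.5 [ 10.39  25.45   0.01 167.99  -0.29   0.16  -0.42] [-0.01  0.01  0.01]
cmd 24.0 [ 10.69  23.95   0.   167.98  -0.12   0.48  -0.26] [-0.    0.04 -0.01]
cmd 22.5 [ 10.99  22.46  -0.01 167.98   0.03  -0.02  -0.71] [ 0.02  0.02 -0.  ]
cmd 21.0 [ 11.29  20.96  -0.   167.98   0.12   0.22  -0.45] [-0.04 -0.01  0.03]
cmd 19.5 [ 11.59  19.46  -0.01 167.98  -0.23   0.23  -0.34] [0.01 0.01 0.01]
cmd 18.0 [ 11.89  17.97  -0.01 167.97   0.22   0.22  -0.76] [-0.03  0.01 -0.01]
cmd 16.5 [ 12.19  16.81  -0.02 167.81  -1.76   0.54  -0.19] [0.14 0.74 0.03]
cmd 15.0 [ 12.49  15.61   0.13 167.72  -4.37   2.28  -0.16] [0.55 1.78 0.13]
```

Contact began at about 17 mm, as expected. There is a side force of +2.3 N, so I'll shift about 1 mm in that direction to centre the clip.

```bash
python3 push.py 15 14.9 1 1 168.0 20; python3 push.py 14 13.9 1 1.3 168.0 20
```

```text
cmd 15.0 [ 12.79  15.22   0.94 167.86  -3.25   1.    -0.59] [0.14 1.44 0.02]
cmd 14.0 [ 13.09  14.77   1.04 167.64  -5.65   0.6   -0.27] [-0.03  2.02  0.04]
```

```bash
cat > push2.py <<'E'
from h import *
import sys
np.set_printoptions(precision=2,suppress=True)
s,b,step,lat,z=map(float,sys.argv[1:6]); pk=0
while s>=b-1e-9:
    bot.line_to(pos(s,lat,z),20)
    r=avg(2,.02); print('cmd %.1f lat %.2f'%(s,lat),np.r_[r[:7]],r[7],flush=True)
    pk=max(pk,-r[4])
    if r[4]<-18 or abs(r[5])>5 or abs(r[6])>6: print('STOP'); break
    if pk>6 and -r[4]<0.4*pk: print('SNAP?'); break
    if abs(r[5])>1: lat+=0.12*r[5]
    s-=step
E
python3 push2.py 13.5 6 0.5 1.45 168.0
```

```text
cmd 13.5 lat 1.45 [ 13.38  14.6    1.05 167.53  -6.13   0.66   0.44] [-0.15  2.29  0.06]
cmd 13.0 lat 1.45 [ 13.66  14.15   1.04 167.5   -7.01   0.43  -0.57] [-0.17  2.34 -0.01]
cmd 12.5 lat 1.45 [ 13.94  14.02   0.97 167.43  -7.32   0.98   0.05] [-0.16  2.84  0.06]
cmd 12.0 lat 1.45 [ 14.22  13.8    0.94 167.21  -8.02   0.14  -0.25] [-0.16  2.98  0.04]
cmd 11.5 lat 1.45 [ 14.51  13.18   0.98 167.26  -7.09   1.07   0.15] [-0.11  2.92  0.05]
cmd 11.0 lat 1.58 [ 14.79  12.93   1.02 166.98  -7.41   1.62  -1.37] [-0.17  2.87  0.04]
cmd 10.5 lat 1.77 [ 15.07  12.86   1.06 166.94  -9.48   0.53  -0.59] [-0.36  3.42 -0.02]
cmd 10.0 lat 1.77 [ 15.36  12.44   1.05 166.93  -9.03   1.08   0.03] [-0.32  3.53  0.03]
cmd 9.5 lat 1.90 [ 15.64  11.6    1.18 167.19  -8.73   0.06   0.77] [-0.41  3.29  0.02]
cmd 9.0 lat 1.90 [ 15.93  11.23   1.15 167.03  -8.93  -0.13  -0.03] [-0.45  3.27  0.03]
cmd 8.5 lat 1.90 [ 16.21  10.39   1.23 166.77  -5.71   0.74  -3.27] [-0.37  2.38  0.03]
cmd 8.0 lat 1.90 [ 16.49   8.98   1.34 167.41  -5.85  -0.5    2.52] [-0.55  2.18 -0.03]
cmd 7.5 lat 1.90 [ 16.77   8.52   1.35 167.54  -5.84  -0.04  -0.4 ] [-0.54  2.16 -0.04]
cmd 7.0 lat 1.90 [ 17.06   7.65   1.48 167.41  -4.31  -0.88  -4.  ] [-0.72  1.59 -0.1 ]
cmd 6.5 lat 1.90 [ 17.34   6.46   1.74 167.95  -3.09  -2.14  -3.25] [-0.94  1.26 -0.1 ]
SNAP?
```

```bash
python3 - <<'E'
from h import *
np.set_printoptions(precision=2,suppress=True)
r=avg(6,.03);print(np.r_[r[:7]],r[7],bot.read_state()['eef_rot'])
bot.line_to(pos(6.3,1.4,167.6),20)
r=avg(6,.03);print(np.r_[r[:7]],r[7])
E
```

```text
[ 17.54   6.46   1.76 167.98  -3.34  -1.75  -3.24] [-1.    1.14 -0.09] [-0.09  1.   -0.    0.  ]
[ 17.99   5.65   1.58 167.99  -1.41  -1.68  -1.12] [-0.62  0.4  -0.04]
```

```bash
python3 - <<'E'
from h import *
np.set_printoptions(precision=2,suppress=True)
for s,l,z in((6,1.0,167.2),(5.5,.7,166.8)):
    bot.line_to(pos(s,l,z),20)
    r=avg(4,.03);print(np.r_[r[:7]],r[7])
E
```

```text
[ 18.38   5.38   1.28 167.4    1.2   -0.41  -1.37] [-0.01 -0.36 -0.01]
[ 18.76   5.13   0.94 166.93   1.3    1.27  -0.95] [ 0.49 -0.41  0.07]
```

The snap has happened: the axial force has gone slightly positive and the side force is centred at a lateral offset of about 1.1. I'll continue gently to the heel stop.

```bash
cat > push3.py <<'E'
from h import *
np.set_printoptions(precision=2,suppress=True)
s=4.8; lat=1.1
while s>-6:
    bot.line_to(pos(s,lat,167.0),20)
    r=avg(3,.02); print('cmd %.1f'%s,np.r_[r[:7]],r[7],flush=True)
    if r[4]<-4 or abs(r[5])>5 or abs(r[6])>6: print('STOP'); break
    s-=0.5
E
python3 push3.py
```

```text
cmd 4.8 [ 19.06   5.02   1.05 166.92  -0.31   0.69  -0.29] [0.28 0.23 0.05]
cmd 4.3 [ 19.36   4.48   1.03 166.9   -1.12   0.83  -0.77] [0.17 0.41 0.04]
cmd 3.8 [ 19.66   3.78   1.07 166.97   0.06   0.64  -0.66] [0.2  0.3  0.03]
cmd 3.3 [ 19.96   3.09   1.13 167.08  -0.03   0.94  -0.86] [ 0.17 -0.01  0.01]
cmd 2.8 [ 20.26   2.61   1.14 167.08  -0.07   0.28  -0.71] [ 0.13 -0.1   0.01]
cmd 2.3 [ 20.56   2.17   1.13 167.06   0.49   0.    -0.19] [ 0.18 -0.11  0.02]
cmd 1.8 [ 20.86   1.75   1.11 167.     0.36   0.57  -0.41] [ 0.15 -0.11  0.02]
cmd 1.3 [ 21.16   1.31   1.07 166.98   0.41   0.61  -0.42] [ 0.13 -0.06  0.03]
cmd 0.8 [ 21.46   0.87   1.03 166.94   0.35  -0.05  -0.59] [ 0.    0.   -0.02]
cmd 0.3 [ 21.76   0.3    1.08 166.99  -0.11  -0.46  -1.2 ] [ 0.01 -0.01  0.01]
cmd -0.2 [ 22.06  -0.22   1.11 166.99  -0.    -0.23  -0.84] [-0.02 -0.02  0.02]
cmd -0.7 [ 22.36  -0.71   1.09 166.99  -0.27  -0.15  -0.21] [-0.04  0.    0.01]
cmd -1.2 [ 22.66  -1.13   1.08 166.97  -0.35  -0.51  -0.07] [-0.04  0.17  0.01]
cmd -1.7 [ 22.96  -1.26   1.02 166.88  -3.21   0.41   1.39] [-0.05  1.12  0.03]
cmd -2.2 [ 23.26  -1.38   0.99 166.85  -4.89   1.24   2.66] [0.02 2.   0.03]
STOP
```

The heel met the neck at about s = -1.2 with a steep rise to 4.9 N, so the clip is home. I'll relax the push, lower onto the collar and release.

```bash
python3 - <<'E'
from h import *
np.set_printoptions(precision=2,suppress=True)
bot.line_to(pos(-1.2,1.1,167.0),20); r=avg(3,.03);print(np.r_[r[:7]],r[7])
for z in(166.6,166.3,166.0):
    bot.line_to(pos(-1.2,1.1,z),10); r=avg(3,.03);print(z,np.r_[r[:7]],r[7])
    if r[6]>1.0: break
bot.move_gripper(32,10); r=avg(3,.03);print('open',np.r_[r[:7]],r[7])
bot.line_to(pos(-1.2,1.1,215),80)
bot.line_to(pos(130,1.1,260),150); r=avg(2,.03);print(np.r_[r[:7]])
cv2.imwrite('pics/e_t.png',cv2.resize(bot.camera('top')[160:240,190:310,::-1],None,fx=6,fy=6,interpolation=cv2.INTER_CUBIC))
cv2.imwrite('pics/e_s.png',cv2.resize(bot.camera('side')[125:200,210:300,::-1],None,fx=8,fy=8,interpolation=cv2.INTER_CUBIC))
E
```

```text
[ 23.61  -1.25   1.09 166.97  -2.31   0.14   0.43] [-0.05  0.75  0.01]
166.6 [ 23.96  -1.24   1.07 166.61  -1.81  -0.43   0.47] [-0.12  0.7   0.  ]
166.3 [ 24.31  -1.24   1.1  166.31  -2.01  -0.21   0.4 ] [-0.17  0.67 -0.01]
166.0 [ 24.66  -1.27   1.1  166.14  -2.5    0.05   2.41] [-0.19  0.84  0.06]
open [ 25.36  -1.23   1.11 165.98   0.47   0.42  -0.42] [-0.   -0.01  0.01]
[ 27.26 129.63   1.15 259.57  -0.03   0.64   0.03]
```

View pics/e_s.png

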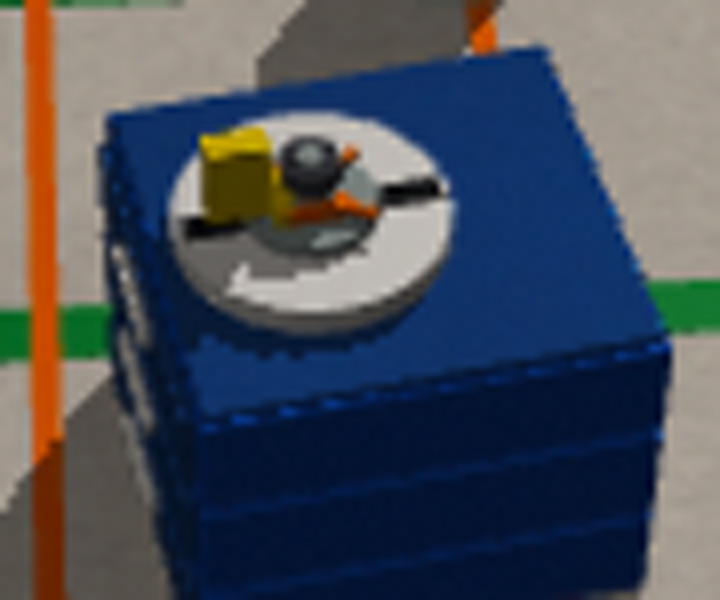

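View pics/e_t.png

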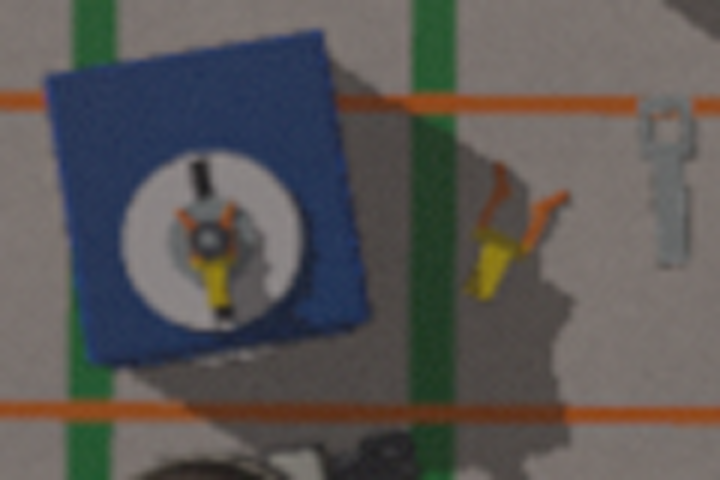

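The clip lies flat under the head, with the tab at (235,140) in the side view and (218,287) in the top view. The tips stick out past the rod symmetrically, the jaws are closed and the hand is clear. I'll do one numeric check, then hand in.

```bash
python3 - <<'E'
from h import *
t=(np.array([[216,287],[182,215],[234,211],[211,239]])+.5)/6-.5+[190,160]
tab=plane('top',t[:1],193)[0];tips=plane('top',t[1:3],164)[:,:2];hd=plane('top',t[3:],179)[0]
f=lambda p:((p[:2]-hd[:2])@u,(p[:2]-hd[:2])@v)
print('tab rel rod',f(tab),'tips',f(tips[0]),f(tips[1]))
bot.close_job()
E
```

```text
tab rel rod (np.float64(-28.258192891106003), np.float64(0.7630053025003961)) tips (np.float64(17.372717857794093), np.float64(15.313706648279574)) (np.float64(14.709209585888148), np.float64(-14.962109996193318))
the job is handed in; nothing more can be done
```

The smallest of the three yellow clips is snapped home around the rod's neck, lying flat on the collar. The gripper is open and clear, and I handed the job in after about 27 s of the 43 s allowed.

- **Push:** I gripped the clip by its tab and slid it in from the front, following the side force about 1.1 mm to centre it. Resistance peaked at about 9.5 N, then dropped away as it snapped. The heel then met the neck and the force rose steeply, so I stopped at about 4.9 N, well under the 25 N limit.
- **Release:** I eased back the push, lowered the clip onto the collar with about 2.5 N of contact, let go and lifted straight up.
- **Position:** In the last top picture the tab centre is 28.3 mm in front of the rod, against 28 mm expected, and 0.8 mm off to the side. The tips look symmetric about 15 mm either side of the rod, so the jaws appear closed.
- **Other objects:** I planned the moves to stay clear of everything else, and the neighbouring clip and the opener looked unmoved. The final pictures did not show every object.
- **Disagreements and gaps:**
  - The two cameras differed by up to 4 mm in y for the unit. I used the top view and triangulation, corrected by the side force.
  - While the neck was passing the nibs, I briefly read about 4 N downward and 2 N sideways. Small corrections brought both back to normal.
  - The hand hid the clip from both cameras during the push, so that stage relied on force readings only.

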